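Set a washed slide tray on the leaning drying rest

TASK

Take the large aluminium slide tray out of its draining rack and stand it to dry on the tall steel rod rest: long edge down on the narrow ledge, centred, its back flat against the two leaning rods. The ledge is clamped at a height you do not know, so feel for it: set the tray down gently, letting go only when the ledge carries it, never dropping it or bearing down hard on the rest. Leave the small cover in the other rack and everything else on the bench where it is.

Things in the scene. Friction and masses are not known exactly. Their poses are not given: they have to be found in the camera images.
- tray_c (a point): Centre of the slide tray: aluminium plate with five shallow pockets, 160 mm long (its y), 100 mm high (its z, up towards its top long edge), 10 mm thick (its x, the normal, away from the rods behind it). 0.2 to 0.45 kg. Stands on a long edge in a white draining rack, leaning 25 degrees, top towards the robot's side. Pinch its free top edge across the 10 mm, between the rods.
- rack_a: White draining rack, 140 by 170 mm, holding the tray; fixed; origin on the bench, 15 mm beyond its middle, x away from the robot. Two 8 mm rods behind the tray, 50 mm either side of the middle, end 10 mm above the tray's centre, measured up the plate. A front lip, 6 mm before the tray's face, covers its lowest 6 mm: draw the tray out along its own slope. The other rack is alike.
- rest_frame: Leaning back of the drying rest: two steel rods, 12 mm thick, 130 mm long, axes 50 mm either side of the middle, leaning 30 degrees with tops towards the robot's side. Origin: at their foot, midway, in the plane touching both rods' fronts. x: normal of that plane, outward and up, away from the robot; y: along the ledge; z: up the rods. Free between them but for a thin bar 20 mm up.
- rest: White foot of the rest, 150 by 170 by 20 mm, fixed; origin on the bench, 20 mm beyond its middle, x away from the robot. The ledge across its rods is flat, square to them, 124 mm long and only 14 mm deep (0 to 14 mm in front of the rods), without a lip. It is firmly clamped with its top 30 to 62 mm up the rods, each time at another height, not told. In place, the tray's centre is 50 mm up from it.
- cover_c (a point): Centre of the small grey plastic cover, 124 by 70 by 8 mm, standing in the other draining rack in the same way as the tray; stays where it is.
- reagent: Amber bottle, 60 mm diameter, 150 mm tall; origin at the centre of its underside; stays.
- beaker: Glass beaker, 70 mm diameter, 85 mm tall; origin at the centre of its underside; stays.
- dishes: Two stacked clear culture dishes, 90 mm diameter, 32 mm tall together; origin at the centre of the underside; stays.
- slidebox: Blue slide box, 90 by 170 by 33 mm; origin at the centre of its underside; stays.
- forceps: Shut steel forceps lying flat, 130 by 14 by 11 mm; origin at the centre of its underside; stays.
- jar: White ceramic jar, 60 mm diameter, 100 mm tall; origin at the centre of its underside; stays.

How it is judged:
By the outcome, as a careful person would: the job done as asked, in the order asked, and still so for the second after the job is handed in, with the robot touching nothing.
It also fails if it takes over 51 s, if anything falls off the work surface, if the arm or the gripper's body presses on something with over 40 N, if the wrist force passes 120 N, or if a joint passes its speed limit or range.

ROBOT

A 6-joint arm with a two-finger parallel gripper is mounted at the origin on the work surface. World frame = base frame: x ahead of the robot, y to its left, z up, the work surface at z = 0. Lengths are in m, angles in rad, forces in N, time in s.
With the tool pointing down it reaches from about 0.425 to 0.95 m from the base axis. Payload 3.5 kg.
Tool frame: the origin (TCP) lies midway between the tips of the shut fingers; the grasp point (between the pads) lies 19 mm behind it; z points along the fingers, y is the line along which they close (so a half turn about z gives the same grasp; the last joint's range is limited). The gripper opens to 85 mm and grips with 20 to 120 N. Pads are 22 mm wide; open, the fingers measure 114 mm over their backs; the gripper's body (76 mm by 85 mm) begins 54 mm behind the grasp point. The pads swing forward as they close: fully open they stand 13 mm farther back than shut.
Start: joints at [1.079, 0.286, 1.577, -0, 1.279, -0.15], TCP at [0.226, 0.636, 0.193] pointing down, gripper open.
Joint ranges: [-2.77, 2.77], [-0.9, 2.22], [0.21, 2.48], [-1.53, 4.67], [0.24, 2.81], [-2.84, 2.84]. Speed limits (rad/s): [2.79, 2.79, 3.14, 3.14, 3.14, 3.14].

INTERFACE

Orientations are given as a unit quaternion [x, y, z, w].
In Python, from plant import ctrl, cams, order gives the robot as it stands.
- The arm moves only by the tool move_arm, never from a script. Its argument "plan" is one flat list of numbers, 7 for each row, row after row: the shift along the world's x, y, z in mm, then the turn, a rotation vector about the world's x, y, z in degrees, then the finger opening in mm, from 0 to 85.4. A call has 1 to 12 rows; each row shifts and turns the commanded pose from where the row before left it; what a row does not reach is not made up. A row lasts 1/10 s, in which the tool goes at most 50 mm and 8.59 degrees, less where a joint would pass 70% of its speed; a pose out of reach is approached as far as the arm can. A call is refused whole if a number of a shift passes 50 or a number of a turn 8.59, either way. A call with a gripper value outside its range is refused whole. The fingers move at their own pace and stop on an object; "newtons" is the grip in N (left out, the last holds). Time passes only in rows, so rows that do not move let the fingers close. It gives the time, the measured TCP pose, the force, the opening and the grip force at its end, in the units of the state.
- ctrl.get_state(): the state, without advancing time (a new reading comes with each control period).
- cams.read_camera(name): name is "scene" or "side" or "wrist"; returns a dict with "color" (480x640x3 uint8, red, green, blue), "fov_y" (degrees; the focal length in pixels is half the picture's height over the tangent of half this angle, whatever the lens; pixels are square), "cx", "cy" (the principal point, pixels), "origin" and "orientation" of the camera in the world; the wrist camera has in their place "T_tool_cam" (4x4, takes a point from camera to tool coordinates, whose origin is the TCP and whose axes are the flange's). Camera axes: x right, y up, looking along -z (the intrinsics and any distortion apply to the point x, -y, -z); pixel columns grow to the right and rows downward; lengths in m; the calibration is good to about 2 mm. A picture is of the moment at which its call begins: read the wrist's pose just before it. There is no depth.
- order.sign_off(): hands the job in; it is judged then, once.
The state is a dict: "time": time; "qpos": joint angles; "dq": joint speeds; "joint_efforts": joint torques, N m; "eef_pos": TCP position; "tcp_rot": TCP orientation; "contact_force": force on the tool from outside, world axes, zero at the start; "wrist_torque": the same for the moment, N m; "opening": opening from 0.0 (shut) to 1.0 (fully open); "finger_force": force on a finger pad.
Only numpy, scipy, OpenCV 4.12 (cv2) and the standard library are available. Lean on these libraries where they do the work, as an engineer would, in place of code of your own. Each camera call takes 0.05 s, during which the arm holds its last target. There are 200 camera calls.

## Working session

There is one attempt and no reset: what is moved stays moved. The work goes in short steps, Python scripts to look and compute and a tool call to move; the robot and the scene stay as the last step left them, time stands still between calls to the robot, and variables do not carry over. Pictures are saved under pics/ and viewed, at most 10 in all, crops included, and the job is handed in when it is done.

Besides the shell and the picture viewer there is one more tool, called after "Emit:" as name(argument=value, ...) on one line, values as JSON. move_arm: Moves the arm, as the interface text tells. Its arguments: {"type":"object","properties":{"plan":{"type":"array","items":{"type":"number"}},"newtons":{"type":"number"}},"required":["plan"]}

```bash
ls; mkdir -p pics
python3 - <<'E'
from plant import ctrl,cams
import cv2,numpy as np
print({k:np.round(v,4).tolist() for k,v in ctrl.get_state().items()})
for n in ["scene","side","wrist"]:
    d=cams.read_camera(n); cv2.imwrite(f"pics/{n}0.png",d["color"][:,:,::-1])
    print(n,{k:(np.round(v,4).tolist() if not isinstance(v,str) else v) for k,v in d.items() if k!="color"})
E
```

```text
pics
{'time': 0.0, 'qpos': [1.079, 0.2872, 1.5782, 0.0, 1.2786, -0.15], 'dq': [0.0018, 0.0004, -0.0012, 0.0013, 0.0011, 0.0002], 'joint_efforts': [0.0003, -40.5984, -29.2627, -0.0001, 0.0058, -0.0], 'eef_pos': [0.2259, 0.6353, 0.1916], 'tcp_rot': [0.1701, 0.9854, -0.0012, -0.0004], 'contact_force': [-0.1919, 0.353, 0.0786], 'wrist_torque': [-0.014, 0.0483, -0.0172], 'finger_force': 0.0, 'opening': 0.9993}
scene {'fov_y': 56.4912, 'cx': 322.2252, 'cy': 242.847, 'origin': [1.5233, -0.3126, 0.6935], 'orientation': [0.3809, 0.2733, 0.5207, 0.7135]}
side {'fov_y': 57.4593, 'cx': 314.823, 'cy': 232.7795, 'origin': [0.4586, -0.6269, 0.8529], 'orientation': [0.3312, -0.0531, -0.1278, 0.9334]}
wrist {'fov_y': 70.4493, 'cx': 319.0191, 'cy': 239.2435, 'T_tool_cam': [[-0.0001, 0.9557, 0.2943, 0.0755], [1.0, 0.0005, -0.0013, 0.001], [-0.0014, 0.2943, -0.9557, -0.181], [0.0, 0.0, 0.0, 1.0]]}
```

View pics/scene0.png

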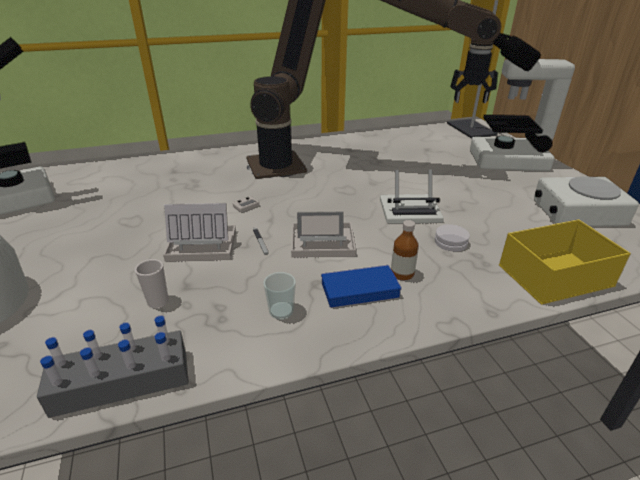

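View pics/side0.png

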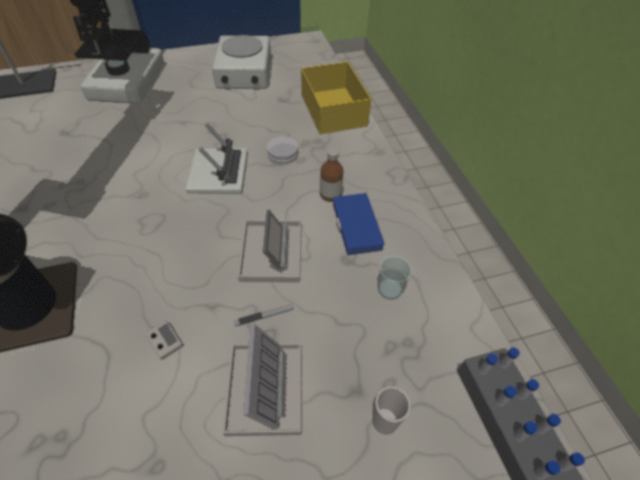

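The scene view shows the tray in its rack at about (197,228), the cover at (322,230) and the rest at (412,203). The side view has the tray at (265,378) and the rest at (220,165). I'll enlarge these four areas.

Run:
```python
import cv2,numpy as np
s=cv2.imread("pics/scene0.png");d=cv2.imread("pics/side0.png")
def c(i,x,y,w,h): return cv2.resize(i[y:y+h,x:x+w],(400,300),interpolation=cv2.INTER_CUBIC)
m=np.vstack([np.hstack([c(s,150,190,100,75),c(s,365,160,100,75)]),np.hstack([c(d,200,320,160,120),c(d,170,115,100,75)])])
cv2.imwrite("pics/m1.png",m)
```

```text
(no output)
```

View pics/m1.png

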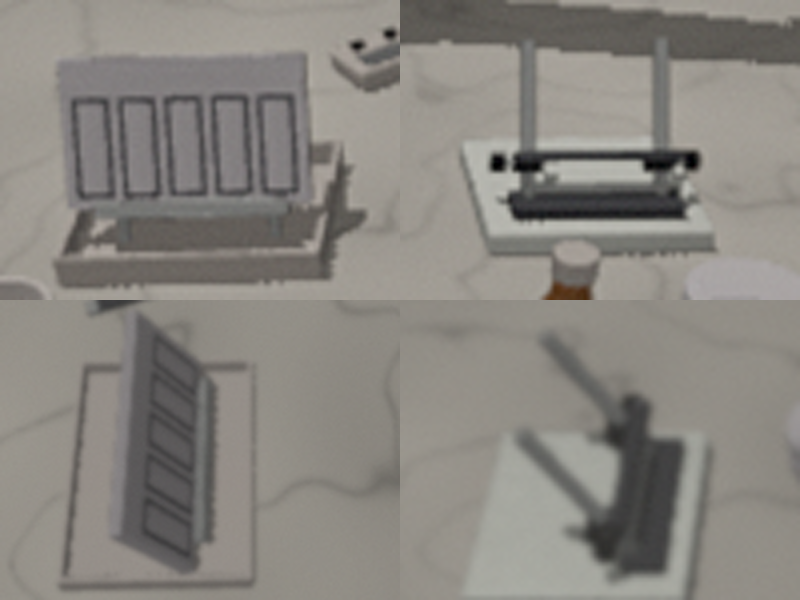

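The tray's front-face corners, the rod tops and the foot corners are clear in both views. I'll fit poses to them.

```bash
cat > h.py <<'E'
import numpy as np
from scipy.spatial.transform import Rotation as R
from scipy.optimize import least_squares
CAM={"scene":dict(f=56.4912,c=(322.2252,242.847),o=[1.5233,-.3126,.6935],q=[.3809,.2733,.5207,.7135]),
"side":dict(f=57.4593,c=(314.823,232.7795),o=[.4586,-.6269,.8529],q=[.3312,-.0531,-.1278,.9334])}
TC=np.array([[-.0001,.9557,.2943,.0755],[1,.0005,-.0013,.001],[-.0014,.2943,-.9557,-.181],[0,0,0,1]])
def proj(cam,P):
    """world points -> pixels; cam is a name or (eef_pos, tcp_rot) for the wrist"""
    if isinstance(cam,str):
        k=CAM[cam];f,c,o,M=k["f"],k["c"],np.array(k["o"]),R.from_quat(k["q"]).as_matrix()
    else:
        T=np.eye(4);T[:3,:3]=R.from_quat(cam[1]).as_matrix();T[:3,3]=cam[0];T=T@TC
        f,c,o,M=70.4493,(319.0191,239.2435),T[:3,3],T[:3,:3]
    p=(np.atleast_2d(P)-o)@M;F=240/np.tan(np.radians(f/2))
    return np.c_[c[0]+F*p[:,0]/-p[:,2],c[1]+F*p[:,1]/p[:,2]]
def frame(yaw,lean):  # columns x (normal), y, z (up slope)
    return R.from_euler("zy",[yaw,-lean],degrees=True).as_matrix()
E
cat > fit.py <<'E'
from h import *
TR=np.array([[5,-80,50],[5,80,50],[5,80,-50],[5,-80,-50]])/1e3
ts=[(164.25,205),(226.25,203.75),(227.5,241.25),(167,241.25)]
td=[(250,456-20),(256,327.5),(285,352.5),(278,428.5)]; td=[(250,416),(256,327),(285,352.5),(278,429)]
def e(v):
    P=v[:3]+TR@frame(v[3],25).T
    return np.r_[(proj("scene",P)-ts).ravel(),(proj("side",P)-td).ravel()]
r=least_squares(e,[.5,-.3,.08,0],x_scale=[.1,.1,.1,10],loss="soft_l1");print("tray",r.x.round(4),r.fun.round(1))
RT=np.array([[-6,-50,130],[-6,50,130]])/1e3
rs=[(397,170),(430.25,169.5)];rd=[(201.25,148.75),(207,124.5)]
fs=[(380.5,195.25),(387,220),(443.25,218.75)];fd=[(196.25,148.25),(247.5,148.75)]
def e2(v):
    P=v[:3]+RT@frame(v[3],30).T
    Z=frame(v[3],0);B=lambda L:np.r_[v[:2],0]+(np.array(L)/1e3+[v[4],0,0])@Z.T
    a=proj("scene",B([[-95,-85,20],[55,-85,20],[55,85,20]]))-fs
    b=proj("side",B([[-95,85,20],[55,85,20]]))-fd
    return np.r_[(proj("scene",P)-rs).ravel(),(proj("side",P)-rd).ravel(),a.ravel(),b.ravel()]
r=least_squares(e2,[.5,.3,.03,0,0],x_scale=[.1,.1,.1,10,.1],loss="soft_l1");print("rest",r.x.round(4),r.fun.round(1))
E
python3 fit.py
```

```text
tray [  0.4642  -0.3171   0.0666 -17.5037] [ -2.3   5.5  -4.3  -0.7   0.6  -0.8   2.    6.4  -0.1   4.5   1.   -0.8
  -3.2 -10.3  -0.   -0.1]
rest [  0.5146   0.3086   0.0277 -14.2445  -0.0322] [-4.9  0.7 -4.8 -3.8  2.4  2.4 -0.5 -1.9 -1.4 -0.6  0.8 -1.2  1.6 -1.6
  0.2 -1.2  0.8 -2.1]
```

```bash
cat >> fit.py <<'E'
def tri(a,b):
    r=least_squares(lambda p:np.r_[proj("scene",p)[0]-a,proj("side",p)[0]-b],[.5,0,.1]);return r.x.round(4),r.fun.round(1)
for a,b in list(zip(ts,td))[:0]+[(ts[0],td[0]),(ts[1],td[1]),(ts[2],td[2]),(ts[3],td[3]),(rs[0],rd[0]),(rs[1],rd[1])]: print(tri(a,b))
print(proj("scene",[.226,.636,.193]),proj("side",[0,0,0]),proj("scene",[0,0,0]))
E
python3 fit.py
```

```text
tray [  0.4642  -0.3171   0.0666 -17.5037] [ -2.3   5.5  -4.3  -0.7   0.6  -0.8   2.    6.4  -0.1   4.5   1.   -0.8
  -3.2 -10.3  -0.   -0.1]
rest [  0.5146   0.3086   0.0277 -14.2445  -0.0322] [-4.9  0.7 -4.8 -3.8  2.4  2.4 -0.5 -1.9 -1.4 -0.6  0.8 -1.2  1.6 -1.6
  0.2 -1.2  0.8 -2.1]
(array([ 0.4271, -0.3906,  0.1174]), array([-1.5,  1. , -0.5, -1. ]))
(array([ 0.4668, -0.2359,  0.1156]), array([-1.6,  1.3, -0.6, -1.3]))
(array([ 0.5118, -0.2544,  0.025 ]), array([-3.6,  2.7, -1.5, -3. ]))
(array([ 0.4673, -0.399 ,  0.0322]), array([-1. ,  0.6, -0.4, -0.7]))
(array([0.4291, 0.2791, 0.1274]), array([-0.4,  0.5, -0.1, -0.5]))
(array([0.4554, 0.3757, 0.1271]), array([-0.4,  0.6, -0.1, -0.7]))
[[466.35539848 116.24607273]] [[ 28.52810215 307.55725087]] [[274.82466798 164.43018207]]
```

```bash
sed -i 's/"zy"/"ZY"/' h.py; python3 fit.py | head -5
```

```text
tray [  0.4639  -0.3165   0.0714 -15.107 ] [-1.2  0.4 -1.3  0.6 -0.7  0.7 -1.2  2.1 -0.9 -2.   0.2 -2.9 -3.7 -7.3
  0.2  0.7]
rest [  0.5104   0.3071   0.0189 -14.827   -0.0286] [-1.   0.4 -1.1  0.3  0.2 -0.3 -0.1 -0.6 -1.8 -0.7 -0.2 -1.4  0.8 -1.4
  0.4 -1.   1.  -1.5]
(array([ 0.4271, -0.3906,  0.1174]), array([-1.5,  1. , -0.5, -1. ]))
```

Emit:
move_arm(plan=[19,-24,13,0,0,-4,85,19,-24,13,0,0,-4,85,19,-24,13,0,0,-4,85,19,-24,13,0,0,-4,85,19,-24,13,0,0,-4,85,19,-24,13,0,0,-4,85,19,-24,13,0,0,-4,85,19,-24,13,0,0,-4,85,19,-24,13,0,0,-4,85,19,-24,13,0,0,-4,85,19,-24,13,0,0,-4,85,19,-24,13,0,0,-4,85])

```text
time: 1.35
eef_pos: [0.4546, 0.3468, 0.3492]
tcp_rot: [0.557, 0.83, -0.0, -0.0]
contact_force: [0.5, 0.3, -0.3]
opening: 1.002
finger_force: 0.0
```

Emit:
move_arm(plan=[14,-45,0,0,0,-3,85,14,-45,0,0,0,-3,85,14,-45,0,0,0,-3,85,14,-45,0,0,0,-3,85,14,-45,0,0,0,-3,85,14,-45,0,0,0,-3,85,-12,-45,0,0,0,-3,85,-12,-45,0,0,0,-3,85,-12,-45,0,0,0,-3,85,-12,-45,0,0,0,-3,85,-12,-45,0,0,0,-3,85,-12,-45,0,0,0,-4,85])

```text
time: 2.55
eef_pos: [0.4653, -0.1936, 0.3488]
tcp_rot: [0.792, 0.611, 0.0, -0.0]
contact_force: [1.1, -1.0, 0.2]
opening: 0.997
finger_force: 0.0
```

```bash
cat >> h.py <<'E'
TRAY=(np.array([.4639,-.3165,.0714]),-15.1,25);REST=(np.array([.5104,.3071,.0189]),-14.8,30)
def goal(F,off):
    """shift (mm) and turn (deg) bringing the TCP to frame offset off (mm), tool z down the slope, tool y on +normal"""
    from plant import ctrl
    s=ctrl.get_state();M=frame(F[1],F[2]);G=np.c_[M[:,1],M[:,0],-M[:,2]]
    p=F[0]+M@np.array(off)/1e3
    t=(R.from_matrix(G)*R.from_quat(s["tcp_rot"]).inv()).as_rotvec(degrees=True)
    print("shift",((p-s["eef_pos"])*1e3).round(1),"turn",t.round(2),"pos",s["eef_pos"].round(4),"axes xyz",M.T.round(3).tolist())
E
python3 -c "
from h import *
goal(TRAY,[0,0,118]);goal(TRAY,[0,0,18])"
```

```text
shift [ -49.5 -109.9 -170.5] turn [ -6.44 -24.15  -0.36] pos [ 0.4653 -0.1936  0.3488] axes xyz [[0.875, -0.236, 0.423], [0.261, 0.965, 0.0], [-0.408, 0.11, 0.906]]
shift [  -8.7 -120.9 -261.1] turn [ -6.44 -24.15  -0.36] pos [ 0.4653 -0.1936  0.3488] axes xyz [[0.875, -0.236, 0.423], [0.261, 0.965, 0.0], [-0.408, 0.11, 0.906]]
```

Emit:
move_arm(plan=[-6,-14,-21,-0.8,-3,0,85,-6,-14,-21,-0.8,-3,0,85,-6,-14,-21,-0.8,-3,0,85,-6,-14,-21,-0.8,-3,0,85,-6,-14,-21,-0.8,-3,0,85,-6,-14,-21,-0.8,-3,0,85,-6,-14,-21,-0.8,-3,0,85,-7,-12,-22,-0.8,-3,-0.3,85,0,0,0,0,0,0,85])

```text
time: 3.45
eef_pos: [0.414, -0.3002, 0.1747]
tcp_rot: [0.776, 0.594, 0.13, 0.167]
contact_force: [-0.5, -0.6, -0.9]
opening: 0.997
finger_force: 0.0
```

Run:
```python
from h import *
from plant import ctrl,cams
import cv2
goal(TRAY,[0,0,118]);s=ctrl.get_state()
print(s["eef_pos"].round(4).tolist(),s["tcp_rot"].round(4).tolist())
im=cams.read_camera("wrist")["color"][:,:,::-1].copy()
cv2.imwrite("pics/w1.png",im)
c,y,l=TRAY;M=frame(y,l)
for x in(5,-5):
    P=np.array([[x,-80,50],[x,80,50],[x,80,-50],[x,-80,-50]])/1e3@M.T+c
    cv2.polylines(im,[proj((s["eef_pos"],s["tcp_rot"]),P).astype(int)],True,(0,0,255),1)
cv2.imwrite("pics/w1o.png",im)
```

```text
shift [ 1.7 -3.3  3.7] turn [-0.34 -0.5  -0.02] pos [ 0.414  -0.3002  0.1747] axes xyz [[0.875, -0.236, 0.423], [0.261, 0.965, 0.0], [-0.408, 0.11, 0.906]]
[0.414, -0.3002, 0.1747] [0.776, 0.5941, 0.13, 0.1669]
```

View pics/w1o.png

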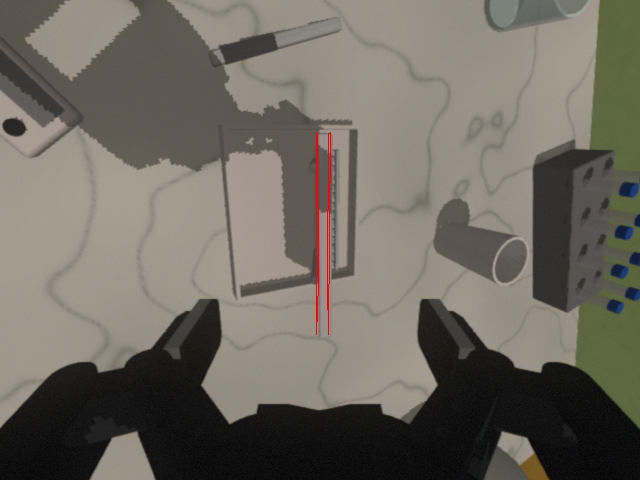

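Run:
```python
import cv2,numpy as np
a=[cv2.resize(cv2.imread(f)[115:345,280:370],None,fx=2.5,fy=2.5,interpolation=cv2.INTER_CUBIC) for f in("pics/w1.png","pics/w1o.png")]
cv2.imwrite("pics/w1c.png",np.hstack(a))
```

```text
(no output)
```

View pics/w1c.png

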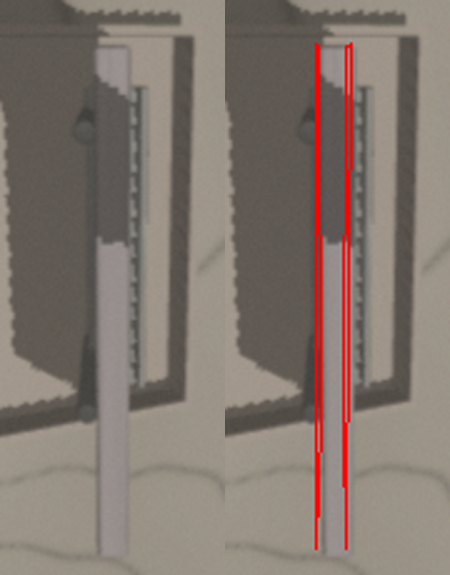

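The tray shows at columns 319–332, about 2 mm further along its normal than my fit put it. I'll apply that correction and descend.

```bash
cat >> h.py <<'E'
TRAY=(TRAY[0]+frame(-14.8,25)@[.002,-.0015,0],-14.8,25)
E
python3 -c "
from h import *
goal(TRAY,[0,0,18])"
```

```text
shift [ 42.3 -15.3 -89.1] turn [-0.16 -0.37  0.25] pos [ 0.4156 -0.3011  0.1776] axes xyz [[0.876, -0.232, 0.423], [0.255, 0.967, 0.0], [-0.409, 0.108, 0.906]]
```

Emit:
move_arm(plan=[5.3,-2,-11,-0.1,-0.3,0.2,85,5.3,-2,-11,0,0,0,85,5.3,-2,-11,0,0,0,85,5.3,-2,-11,0,0,0,85,5.3,-2,-11,0,0,0,85,5.3,-2,-11,0,0,0,85,5.3,-2,-11,0,0,0,85,5.2,-1.3,-12,0,0,0,85,0,0,0,0,0,0,60,0,0,0,0,0,0,40])

```text
time: 4.5
eef_pos: [0.4597, -0.317, 0.0905]
tcp_rot: [0.773, 0.597, 0.132, 0.173]
contact_force: [-0.3, 0.4, 1.1]
opening: 0.685
finger_force: 0.0
```

Run:
```python
from h import *
from plant import ctrl,cams
import cv2
goal(TRAY,[0,0,18]);s=ctrl.get_state();print(s["opening"],s["contact_force"])
cv2.imwrite("pics/w2.png",cams.read_camera("wrist")["color"][100:,150:500,::-1])
```

```text
shift [-1.8  0.5 -2. ] turn [ 0.14  0.06 -0.12] pos [ 0.4597 -0.317   0.0905] axes xyz [[0.876, -0.232, 0.423], [0.255, 0.967, 0.0], [-0.409, 0.108, 0.906]]
0.6849792436018978 [-0.27189898  0.41452782  1.06527267]
```

View pics/w2.png

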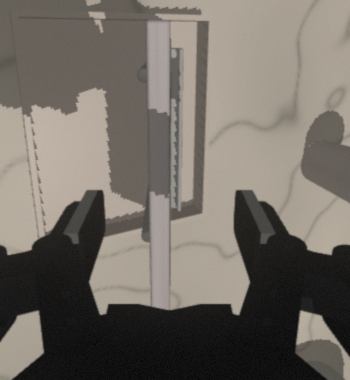

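The tray's middle is at column 160 and the fingers' middle at 169, so the tool sits about 4 mm too far along the normal. I'll shift it, then close.

Emit:
move_arm(plan=[-1.7,0.5,-0.8,0,0,0,40,-1.8,0.4,-0.9,0,0,0,30,0,0,0,0,0,0,22,0,0,0,0,0,0,16], newtons=25)

```text
time: 4.95
eef_pos: [0.4559, -0.3166, 0.0896]
tcp_rot: [0.773, 0.596, 0.132, 0.174]
contact_force: [0.1, -0.5, 0.2]
opening: 0.19
finger_force: 0.0
```

Emit:
move_arm(plan=[0,0,0,0,0,0,8,0,0,0,0,0,0,4,0,0,0,0,0,0,0,0,0,0,0,0,0,0])

```text
time: 5.35
eef_pos: [0.456, -0.3164, 0.0893]
tcp_rot: [0.773, 0.596, 0.132, 0.173]
contact_force: [-0.1, -0.5, 0.1]
opening: 0.0
finger_force: 0.0
```

Run:
```python
from h import *
from plant import ctrl,cams
import cv2
s=ctrl.get_state();print(s["opening"],s["finger_force"],proj((s["eef_pos"],s["tcp_rot"]),s["eef_pos"]))
a=cams.read_camera("wrist")["color"][100:400,120:520,::-1]
b=cv2.resize(cams.read_camera("side")["color"][320:440,200:360,::-1],(400,300),interpolation=cv2.INTER_CUBIC)
c=cv2.resize(cams.read_camera("scene")["color"][160:265,130:270,::-1],(400,300),interpolation=cv2.INTER_CUBIC)
cv2.imwrite("pics/w3.png",np.vstack([np.hstack([a,b]),np.hstack([c,c*0])]))
```

```text
0.0004017269728048321 0.0 [[316.84964215 272.13328893]]
```

View pics/w3.png

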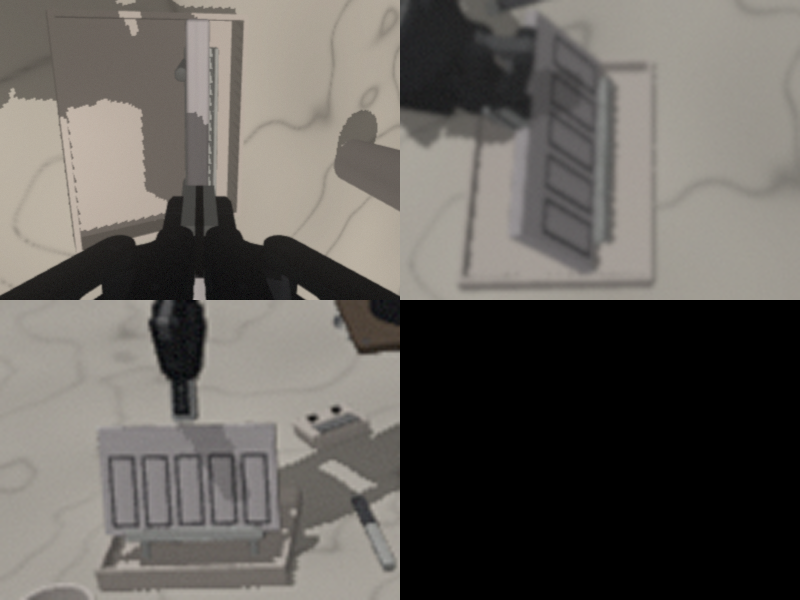

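Run:
```python
from h import *
from plant import ctrl
s=ctrl.get_state();print(proj("scene",s["eef_pos"]),proj("side",s["eef_pos"]))
print(proj("scene",TRAY[0]+frame(-14.8,25)@[.005,0,.05]),proj("side",TRAY[0]+frame(-14.8,25)@[.005,0,.05]))
g=s["eef_pos"]-R.from_quat(s["tcp_rot"]).as_matrix()[:,2]*.0
print(frame(-14.8,25).T@(s["eef_pos"]-TRAY[0])*1e3)
```

```text
[[194.43085672 216.35980859]] [[259.458086   373.70029976]]
[[193.30753293 204.9290572 ]] [[253.8472162  366.77642256]]
[-1.35884661 -0.43371291 19.43862952]
```

Run:
```python
from h import *
from plant import ctrl,cams
import cv2
s=ctrl.get_state();z=R.from_quat(s["tcp_rot"]).as_matrix()[:,2]
for d in(0,.02,.03,.04,.05): print(d,proj("scene",s["eef_pos"]-d*z).round(1),proj("scene",[.2259,.6353,.1916+d]).round(1))
q=s["qpos"];print(q.round(3), np.degrees(np.arctan2(s["eef_pos"][1],s["eef_pos"][0])))
a=cv2.imread("pics/scene0.png")[40:140,430:560];b=cams.read_camera("scene")["color"][160:260,130:260,::-1]
c=cams.read_camera("wrist")["color"][250:350,255:385,::-1]
r=lambda i:cv2.resize(i,(390,300),interpolation=cv2.INTER_CUBIC)
cv2.imwrite("pics/w4.png",np.vstack([np.hstack([r(a),r(b)]),np.hstack([r(c),r(c)*0])]))
```

```text
0 [[194.4 216.4]] [[466.1 116.7]]
0.02 [[194.  208.8]] [[467.2 110.9]]
0.03 [[193.7 205. ]] [[467.7 108. ]]
0.04 [[193.5 201.1]] [[468.3 105.1]]
0.05 [[193.3 197.3]] [[468.8 102.2]]
[-0.93  -0.082  2.236  0.431  0.681 -0.969] -34.75538463046251
```

View pics/w4.png

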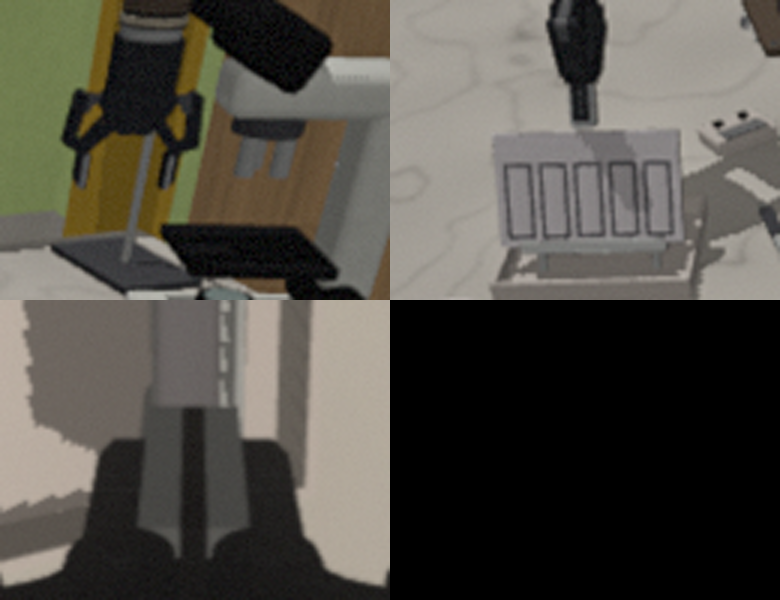

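Seen from two cameras, the shut fingertips lie about 38 mm behind the reported TCP. They closed just above the tray's edge, and the tray has not moved. I'll reopen, go 38 mm further down the slope and close.

Emit:
move_arm(plan=[0,0,0,0,0,0,60,0,0,0,0,0,0,60,0,0,0,0,0,0,60,0,0,0,0,0,0,60,2.6,-0.7,-5.7,0,0,0,60,2.6,-0.7,-5.7,0,0,0,60,2.6,-0.7,-5.7,0,0,0,60,2.6,-0.7,-5.7,0,0,0,60,2.6,-0.7,-5.7,0,0,0,60,2.5,-0.6,-5.9,0,0,0,50])

```text
time: 6.6
eef_pos: [0.4717, -0.3205, 0.0542]
tcp_rot: [0.773, 0.596, 0.132, 0.173]
contact_force: [0.1, -0.2, 0.0]
opening: 0.588
finger_force: 0.0
```

Emit:
move_arm(plan=[0,0,0,0,0,0,30,0,0,0,0,0,0,20,0,0,0,0,0,0,12,0,0,0,0,0,0,6,0,0,0,0,0,0,2,0,0,0,0,0,0,0,0,0,0,0,0,0,0,0,0,0,0,0,0,0])

```text
time: 7.4
eef_pos: [0.4714, -0.3206, 0.0551]
tcp_rot: [0.773, 0.596, 0.132, 0.173]
contact_force: [-3.3, 1.1, 2.8]
opening: 0.113
finger_force: 26.2
```

Emit:
move_arm(plan=[0,0,0,0,0,0,0,0,0,0,0,0,0,0,-2,0.5,4.5,0,0,0,0,-2,0.5,4.5,0,0,0,0,-2,0.5,4.5,0,0,0,0,-2,0.6,4.6,0,0,0,0,0,0,0,0,0,0,0], newtons=60)

```text
time: 8.1
eef_pos: [0.4635, -0.3186, 0.0737]
tcp_rot: [0.773, 0.596, 0.132, 0.174]
contact_force: [0.5, -0.2, -2.7]
opening: 0.109
finger_force: 58.6
```

Emit:
move_arm(plan=[-3,0.8,7,0,0,0,0,-5,1.3,11,0,0,0,0,-5,1.3,11,0,0,0,0,-5,1.3,11,0,0,0,0,-5,1.3,11,0,0,0,0,-5,1.3,11,0,0,0,0,-5,1.3,11,0,0,0,0,-5,1.3,11,0,0,0,0,0,0,20,0,0,0,0,10,10,25,0,0,0,0,15,25,25,0,0,0,0,15,35,20,0,0,0,0])

```text
time: 9.3
eef_pos: [0.4657, -0.2393, 0.2496]
tcp_rot: [0.773, 0.595, 0.132, 0.175]
contact_force: [0.8, 0.2, -2.1]
opening: 0.108
finger_force: 58.7
```

Run:
```python
from h import *
print((frame(-14.8,25).T@(np.array([.4714,-.3206,.0551])-TRAY[0])*1e3).round(1))
goal(REST,[20,0,120])
```

```text
[ -1.4  -0.5 -18.3]
shift [   3.5  557.3 -116.7] turn [-1.   -4.63  0.13] pos [ 0.4657 -0.2393  0.2496] axes xyz [[0.837, -0.221, 0.5], [0.255, 0.967, 0.0], [-0.483, 0.128, 0.866]]
```

Emit:
move_arm(plan=[10,42,0,-0.1,-0.3,0,0,10,42,0,-0.1,-0.3,0,0,10,42,0,-0.1,-0.3,0,0,10,42,0,-0.1,-0.3,0,0,10,42,0,-0.1,-0.3,0,0,10,42,0,-0.1,-0.3,0,0,10,42,0,-0.1,-0.3,0,0,-14,42,0,-0.1,-0.5,0,0,-14,42,0,-0.1,-0.5,0,0,-14,42,0,-0.1,-0.5,0,0,-14,40,0,0,-0.5,0,0,-14,38,0,0,-0.5,0,0])

```text
time: 10.5
eef_pos: [0.4642, 0.261, 0.2475]
tcp_rot: [0.766, 0.589, 0.158, 0.203]
contact_force: [1.4, -0.2, -3.4]
opening: 0.112
finger_force: 58.9
```

Emit:
move_arm(plan=[-14,30,-10,0,0,0,0,-14,20,-15,0,0,0,0,0,10,-10,0,0,0,0,0,0,0,0,0,0,0,0,0,0,0,0,0,0])

```text
time: 11.0
eef_pos: [0.4374, 0.3192, 0.2123]
tcp_rot: [0.765, 0.59, 0.157, 0.204]
contact_force: [-0.0, -0.5, -2.2]
opening: 0.106
finger_force: 58.9
```

Run:
```python
from h import *
from plant import ctrl,cams
import cv2
goal(REST,[30,0,200]);s=ctrl.get_state()
print(s["eef_pos"].round(4).tolist(),s["tcp_rot"].round(4).tolist())
im=cams.read_camera("wrist")["color"][:,:,::-1].copy()
cv2.imwrite("pics/w5.png",im)
c,y,l=REST;M=frame(y,l);C=(s["eef_pos"],s["tcp_rot"])
for yy in(-50,50):
    for o in (-6,6):
        P=np.array([[-6,yy+o,130],[-6,yy+o,30]])/1e3@M.T+c
        cv2.polylines(im,[proj(C,P).astype(int)],True,(0,0,255),1)
P=np.array([[0,-62,45],[0,62,45],[14,62,45],[14,-62,45]])/1e3@M.T+c
cv2.polylines(im,[proj(C,P).astype(int)],True,(0,255,0),1)
a=im[0:480,150:500]; b=cv2.imread("pics/w5.png")[0:480,150:500]
cv2.imwrite("pics/w5o.png",np.hstack([b,a]))
```

```text
shift [ 1.4  6.8 -5.2] turn [-0.08 -0.15 -0.04] pos [0.4374 0.3192 0.2123] axes xyz [[0.837, -0.221, 0.5], [0.255, 0.967, 0.0], [-0.483, 0.128, 0.866]]
[0.4374, 0.3192, 0.2123] [0.7654, 0.5898, 0.1574, 0.2037]
```

View pics/w5o.png

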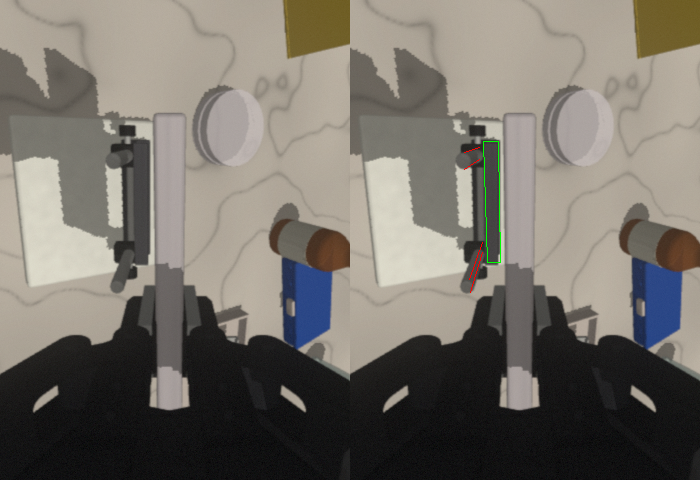

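The tray is held, and the drawn ledge at 45 mm up matches the real one at columns 133–150, rows 140–265. In the tool, the tray's centre is about (+1.4, +1.5, +18) mm. Next I'll stand off in front of the rods.

```bash
python3 -c "
from h import *
goal(REST,[16,-1.5,112])"
```

```text
shift [ 31.4  -2.7 -89. ] turn [-0.12 -0.09 -0.01] pos [0.4379 0.3191 0.2129] axes xyz [[0.837, -0.221, 0.5], [0.255, 0.967, 0.0], [-0.483, 0.128, 0.866]]
```

Emit:
move_arm(plan=[3,-0.3,-9,-0.1,-0.1,0,0,3,-0.3,-9,0,0,0,0,3,-0.3,-9,0,0,0,0,3,-0.3,-9,0,0,0,0,3,-0.3,-9,0,0,0,0,3,-0.3,-9,0,0,0,0,3,-0.3,-9,0,0,0,0,3,-0.3,-9,0,0,0,0,4,-0.3,-9,0,0,0,0,3.4,0,-8,0,0,0,0,0,0,0,0,0,0,0,0,0,0,0,0,0,0])

```text
time: 12.25
eef_pos: [0.469, 0.3167, 0.1229]
tcp_rot: [0.765, 0.59, 0.158, 0.205]
contact_force: [0.4, 1.2, -2.5]
opening: 0.106
finger_force: 59.0
```

Run:
```python
from h import *
from plant import ctrl,cams
import cv2
goal(REST,[6,-1.5,112]);s=ctrl.get_state();print(s["contact_force"].round(2),s["wrist_torque"].round(3))
b=cams.read_camera("wrist")["color"][60:440,150:500,::-1]
a=cv2.resize(cams.read_camera("side")["color"][90:210,150:270,::-1],(380,380),interpolation=cv2.INTER_CUBIC)
cv2.imwrite("pics/w6.png",np.hstack([b,a]))
```

```text
shift [-8.1  1.9 -4. ] turn [ 0.03 -0.04 -0.07] pos [0.469  0.3167 0.1229] axes xyz [[0.837, -0.221, 0.5], [0.255, 0.967, 0.0], [-0.483, 0.128, 0.866]]
[ 0.4   1.19 -2.51] [ 0.224  0.454 -0.046]
```

View pics/w6.png

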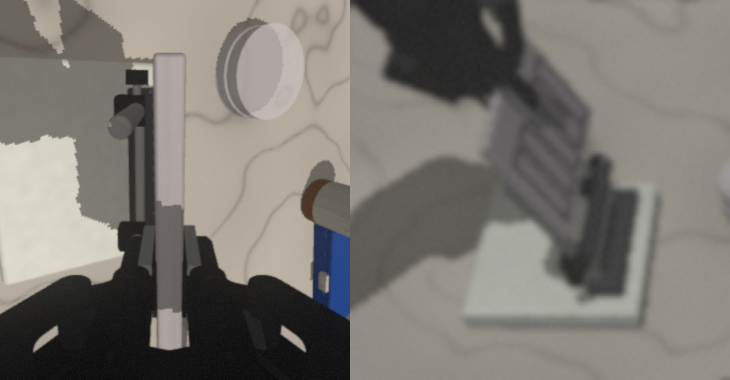

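Emit:
move_arm(plan=[-2.2,0.6,-1.3,0,0,0,0,-2.2,0.6,-1.3,0,0,0,0,-2.3,0.6,-1.4,0,0,0,0,0,0,0,0,0,0,0,0,0,0,0,0,0,0])

```text
time: 12.85
eef_pos: [0.4621, 0.3186, 0.119]
tcp_rot: [0.765, 0.59, 0.158, 0.205]
contact_force: [0.3, -0.2, -2.4]
opening: 0.11
finger_force: 59.0
```

Emit:
move_arm(plan=[-0.8,0.2,-0.5,0,0,0,0,0,0,0,0,0,0,0])

```text
time: 13.05
eef_pos: [0.4614, 0.3188, 0.1185]
tcp_rot: [0.765, 0.59, 0.158, 0.205]
contact_force: [0.8, 0.2, -3.0]
opening: 0.107
finger_force: 59.0
```

Emit:
move_arm(plan=[-0.8,0.2,-0.5,0,0,0,0,0,0,0,0,0,0,0])

```text
time: 13.25
eef_pos: [0.4605, 0.3189, 0.1179]
tcp_rot: [0.765, 0.59, 0.158, 0.205]
contact_force: [-0.7, 0.4, -2.4]
opening: 0.104
finger_force: 59.0
```

Emit:
move_arm(plan=[-0.8,0.2,-0.5,0,0,0,0,0,0,0,0,0,0,0])

```text
time: 13.45
eef_pos: [0.4597, 0.3191, 0.1174]
tcp_rot: [0.765, 0.59, 0.158, 0.205]
contact_force: [0.1, -0.4, -3.2]
opening: 0.108
finger_force: 59.0
```

Emit:
move_arm(plan=[-0.8,0.2,-0.5,0,0,0,0,0,0,0,0,0,0,0])

```text
time: 13.65
eef_pos: [0.4589, 0.3193, 0.1169]
tcp_rot: [0.765, 0.59, 0.158, 0.205]
contact_force: [-0.3, 0.3, -2.5]
opening: 0.107
finger_force: 59.0
```

Emit:
move_arm(plan=[-0.4,0.1,-0.25,0,0,0,0,0,0,0,0,0,0,0])

```text
time: 13.85
eef_pos: [0.4587, 0.3194, 0.1169]
tcp_rot: [0.765, 0.59, 0.158, 0.205]
contact_force: [-0.1, -0.4, -2.6]
opening: 0.112
finger_force: 59.0
```

Emit:
move_arm(plan=[-0.5,0.13,-0.3,0,0,0,0,0,0,0,0,0,0,0])

```text
time: 14.05
eef_pos: [0.4585, 0.3195, 0.1168]
tcp_rot: [0.765, 0.59, 0.158, 0.205]
contact_force: [1.4, -0.7, -2.6]
opening: 0.106
finger_force: 58.8
```

Emit:
move_arm(plan=[-0.5,0.13,-0.3,0,0,0,0,0,0,0,0,0,0,0])

```text
time: 14.25
eef_pos: [0.4583, 0.3197, 0.1168]
tcp_rot: [0.765, 0.59, 0.158, 0.205]
contact_force: [3.6, -0.9, -1.1]
opening: 0.107
finger_force: 58.7
```

Emit:
move_arm(plan=[-0.5,0.13,-0.3,0,0,0,0,0,0,0,0,0,0,0])

```text
time: 14.45
eef_pos: [0.4582, 0.3197, 0.1167]
tcp_rot: [0.765, 0.59, 0.159, 0.206]
contact_force: [5.4, -1.5, -2.9]
opening: 0.107
finger_force: 58.6
```

Run:
```python
from h import *
from plant import ctrl
goal(REST,[3.6,-1.5,112]);s=ctrl.get_state();print(s["contact_force"].round(2),s["wrist_torque"].round(3),frame(-14.8,30).T@s["contact_force"])
```

```text
shift [ 0.7 -0.5  1. ] turn [ 0.03  0.09 -0.05] pos [0.4582 0.3197 0.1167] axes xyz [[0.837, -0.221, 0.5], [0.255, 0.967, 0.0], [-0.483, 0.128, 0.866]]
[ 5.37 -1.53 -2.91] [-0.255 -0.583 -0.396] [ 3.37982728 -0.10546625 -5.30783002]
```

Emit:
move_arm(plan=[1.7,-0.45,1,0,0,0,0,1.9,-0.5,-3.5,0,0,0,0,2,-0.5,-3.5,0,0,0,0,1.9,-0.5,-3.4,0,0,0,0,0,0,0,0,0,0,0,0,0,0,0,0,0,0])

```text
time: 15.05
eef_pos: [0.4645, 0.3178, 0.1061]
tcp_rot: [0.765, 0.59, 0.157, 0.205]
contact_force: [1.7, -0.5, -1.9]
opening: 0.109
finger_force: 59.1
```

Run:
```python
from h import *
import cv2
g=cv2.cvtColor(cv2.imread("pics/w5.png"),cv2.COLOR_BGR2GRAY).astype(int)
p=g[:,289:295].mean(1).round().astype(int);print("rows132-148",p[132:148],"rows256-274",p[256:274])
C=([.4374,.3192,.2123],[.7654,.5898,.1574,.2037]);M=frame(*REST[1:])
for h in(30,38,45,52,60): print(h,proj(C,REST[0]+np.array([[7,62,h],[7,-62,h]])/1e3@M.T).round(1).tolist())
goal(REST,[3.6,-1.5,112])
```

```text
rows132-148 [196 195 195 194 188 163 130 100  66  65  64  62  69  70  70  70] rows256-274 [ 68  68  68  69  68  68  68  72  96 149 182 173 170 169 169 168 169 170]
30 [[292.3, 141.6], [294.8, 257.5]]
38 [[291.7, 141.7], [294.3, 260.1]]
45 [[291.1, 141.8], [293.9, 262.4]]
52 [[290.5, 142.0], [293.4, 264.8]]
60 [[289.8, 142.2], [292.8, 267.6]]
shift [-5.6  1.4 11.6] turn [ 0.04 -0.06 -0.06] pos [0.4645 0.3178 0.1061] axes xyz [[0.837, -0.221, 0.5], [0.255, 0.967, 0.0], [-0.483, 0.128, 0.866]]
```

The edge profile gives the ledge 126 px, so it is probably 55–62 mm up. From here I feel downward in small steps.

Emit:
move_arm(plan=[0.6,-0.15,0.35,0,0,0,0,0.5,-0.13,-0.9,0,0,0,0,0,0,0,0,0,0,0])

```text
time: 15.35
eef_pos: [0.4652, 0.3174, 0.1054]
tcp_rot: [0.765, 0.59, 0.157, 0.205]
contact_force: [0.3, -0.4, -3.1]
opening: 0.107
finger_force: 59.1
```

Emit:
move_arm(plan=[0.5,-0.13,-0.9,0,0,0,0,0,0,0,0,0,0,0])

```text
time: 15.55
eef_pos: [0.466, 0.3174, 0.1047]
tcp_rot: [0.765, 0.59, 0.157, 0.205]
contact_force: [0.0, -0.1, -2.5]
opening: 0.11
finger_force: 59.1
```

Emit:
move_arm(plan=[0.5,-0.13,-0.9,0,0,0,0,0,0,0,0,0,0,0])

```text
time: 15.75
eef_pos: [0.4667, 0.3173, 0.104]
tcp_rot: [0.765, 0.59, 0.158, 0.205]
contact_force: [-0.3, -0.2, -1.8]
opening: 0.109
finger_force: 59.1
```

Emit:
move_arm(plan=[0.5,-0.13,-0.9,0,0,0,0,0,0,0,0,0,0,0])

```text
time: 15.95
eef_pos: [0.4672, 0.3171, 0.103]
tcp_rot: [0.765, 0.59, 0.158, 0.205]
contact_force: [0.2, -0.3, -1.6]
opening: 0.11
finger_force: 59.1
```

Emit:
move_arm(plan=[0.5,-0.13,-0.9,0,0,0,0,0,0,0,0,0,0,0])

```text
time: 16.15
eef_pos: [0.4677, 0.317, 0.1022]
tcp_rot: [0.765, 0.59, 0.158, 0.205]
contact_force: [0.1, 0.4, -2.6]
opening: 0.108
finger_force: 59.1
```

Emit:
move_arm(plan=[0.5,-0.13,-0.9,0,0,0,0,0,0,0,0,0,0,0])

```text
time: 16.35
eef_pos: [0.4682, 0.3169, 0.1013]
tcp_rot: [0.765, 0.59, 0.158, 0.205]
contact_force: [0.7, -0.3, -2.7]
opening: 0.11
finger_force: 59.1
```

Emit:
move_arm(plan=[0.5,-0.13,-0.9,0,0,0,0,0,0,0,0,0,0,0])

```text
time: 16.55
eef_pos: [0.4687, 0.3168, 0.1004]
tcp_rot: [0.765, 0.59, 0.158, 0.205]
contact_force: [0.0, -0.5, -1.9]
opening: 0.108
finger_force: 59.1
```

Emit:
move_arm(plan=[0.5,-0.13,-0.9,0,0,0,0,0,0,0,0,0,0,0])

```text
time: 16.75
eef_pos: [0.4692, 0.3166, 0.0995]
tcp_rot: [0.765, 0.59, 0.158, 0.205]
contact_force: [-0.1, 0.7, -3.1]
opening: 0.109
finger_force: 59.1
```

Emit:
move_arm(plan=[0.5,-0.13,-0.9,0,0,0,0,0,0,0,0,0,0,0])

```text
time: 16.95
eef_pos: [0.4697, 0.3165, 0.0986]
tcp_rot: [0.765, 0.59, 0.158, 0.205]
contact_force: [-0.2, 0.7, -2.8]
opening: 0.108
finger_force: 59.1
```

Emit:
move_arm(plan=[0.5,-0.13,-0.9,0,0,0,0,0,0,0,0,0,0,0])

```text
time: 17.15
eef_pos: [0.4702, 0.3164, 0.0977]
tcp_rot: [0.765, 0.59, 0.158, 0.205]
contact_force: [-0.5, -0.2, -2.2]
opening: 0.105
finger_force: 59.1
```

Emit:
move_arm(plan=[0.5,-0.13,-0.9,0,0,0,0,0,0,0,0,0,0,0])

```text
time: 17.35
eef_pos: [0.4707, 0.3163, 0.0968]
tcp_rot: [0.765, 0.59, 0.158, 0.205]
contact_force: [0.0, -0.0, -2.6]
opening: 0.106
finger_force: 59.1
```

Emit:
move_arm(plan=[0.5,-0.13,-0.9,0,0,0,0,0,0,0,0,0,0,0])

```text
time: 17.55
eef_pos: [0.4712, 0.3161, 0.0959]
tcp_rot: [0.765, 0.59, 0.158, 0.205]
contact_force: [0.0, -0.3, -2.7]
opening: 0.108
finger_force: 59.1
```

Emit:
move_arm(plan=[0.5,-0.13,-0.9,0,0,0,0,0,0,0,0,0,0,0])

```text
time: 17.75
eef_pos: [0.4717, 0.316, 0.095]
tcp_rot: [0.765, 0.59, 0.158, 0.205]
contact_force: [-0.5, 0.0, -2.4]
opening: 0.106
finger_force: 59.1
```

Emit:
move_arm(plan=[0.5,-0.13,-0.9,0,0,0,0,0,0,0,0,0,0,0])

```text
time: 17.95
eef_pos: [0.4722, 0.3159, 0.0941]
tcp_rot: [0.765, 0.59, 0.158, 0.205]
contact_force: [-0.1, 0.3, -3.8]
opening: 0.108
finger_force: 59.1
```

Emit:
move_arm(plan=[0.5,-0.13,-0.9,0,0,0,0,0,0,0,0,0,0,0])

```text
time: 18.15
eef_pos: [0.4727, 0.3157, 0.0932]
tcp_rot: [0.765, 0.59, 0.158, 0.205]
contact_force: [-0.4, 0.2, -3.0]
opening: 0.104
finger_force: 59.1
```

Emit:
move_arm(plan=[0.5,-0.13,-0.9,0,0,0,0,0,0,0,0,0,0,0])

```text
time: 18.35
eef_pos: [0.4732, 0.3156, 0.0923]
tcp_rot: [0.765, 0.59, 0.158, 0.205]
contact_force: [-0.3, -0.5, -3.4]
opening: 0.103
finger_force: 59.1
```

Emit:
move_arm(plan=[0.5,-0.13,-0.9,0,0,0,0,0,0,0,0,0,0,0])

```text
time: 18.55
eef_pos: [0.4737, 0.3155, 0.0914]
tcp_rot: [0.765, 0.59, 0.158, 0.205]
contact_force: [0.0, 1.0, -2.4]
opening: 0.113
finger_force: 59.1
```

Emit:
move_arm(plan=[0.5,-0.13,-0.9,0,0,0,0,0,0,0,0,0,0,0])

```text
time: 18.75
eef_pos: [0.4742, 0.3153, 0.0905]
tcp_rot: [0.765, 0.59, 0.158, 0.205]
contact_force: [-0.2, 0.6, -2.1]
opening: 0.106
finger_force: 59.1
```

```bash
python3 -c "
from h import *
goal(REST,[3.6,-1.5,82])"
```

```text
shift [-0.8  0.   1.3] turn [ 0.03 -0.04 -0.06] pos [0.4742 0.3153 0.0905] axes xyz [[0.837, -0.221, 0.5], [0.255, 0.967, 0.0], [-0.483, 0.128, 0.866]]
```

Emit:
move_arm(plan=[0.5,-0.13,-0.9,0,0,0,0,0,0,0,0,0,0,0])

```text
time: 18.95
eef_pos: [0.4747, 0.3152, 0.0896]
tcp_rot: [0.765, 0.59, 0.158, 0.205]
contact_force: [0.1, 0.3, -3.1]
opening: 0.11
finger_force: 59.1
```

Emit:
move_arm(plan=[0.5,-0.13,-0.9,0,0,0,0,0,0,0,0,0,0,0])

```text
time: 19.15
eef_pos: [0.4752, 0.3151, 0.0887]
tcp_rot: [0.765, 0.59, 0.158, 0.205]
contact_force: [-0.1, -0.1, -3.3]
opening: 0.112
finger_force: 59.1
```

Emit:
move_arm(plan=[0.5,-0.13,-0.9,0,0,0,0,0,0,0,0,0,0,0])

```text
time: 19.35
eef_pos: [0.4757, 0.3152, 0.0884]
tcp_rot: [0.765, 0.59, 0.158, 0.205]
contact_force: [-2.5, 1.1, 0.4]
opening: 0.111
finger_force: 59.9
```

The ledge carries it: about 4 N of upward contact, some 46 mm up the rods. I'll ease the grip and bring the tray's back to the rods.

Emit:
move_arm(plan=[-0.4,0.1,-0.25,0,0,0,0,-0.4,0.1,-0.2,0,0,0,0,0,0,0,0,0,0,0,0,0,0,0,0,0,0], newtons=20)

```text
time: 19.75
eef_pos: [0.4755, 0.3154, 0.0882]
tcp_rot: [0.765, 0.59, 0.158, 0.205]
contact_force: [-0.9, -0.0, 2.3]
opening: 0.11
finger_force: 60.0
```

Emit:
move_arm(plan=[-0.3,0.1,-0.2,0,0,0,9,0,0,0,0,0,0,10,0,0,0,0,0,0,11,0,0,0,0,0,0,12], newtons=20)

```text
time: 20.15
eef_pos: [0.4744, 0.3152, 0.0868]
tcp_rot: [0.765, 0.59, 0.158, 0.205]
contact_force: [0.0, -0.5, -0.7]
opening: 0.146
finger_force: 0.0
```

Emit:
move_arm(plan=[0,0,0,0,0,0,20,0,0,0,0,0,0,30,0,0,0,0,0,0,40,0,0,0,0,0,0,40,0,0,0,0,0,0,40,0,0,0,0,0,0,40])

```text
time: 20.75
eef_pos: [0.4746, 0.3153, 0.0873]
tcp_rot: [0.765, 0.59, 0.158, 0.205]
contact_force: [0.3, 0.3, -0.2]
opening: 0.471
finger_force: 0.0
```

Run:
```python
from h import *
from plant import ctrl,cams
import cv2
s=ctrl.get_state();print(s["contact_force"].round(1),s["opening"]);goal(REST,[3.6,-1.5,78])
g=cv2.cvtColor(cams.read_camera("wrist")["color"],cv2.COLOR_RGB2GRAY).astype(int)
for r in(130,160,190,220,250): print(r,g[r,285:360:3])
print(g[95:130:2,320])
```

```text
[ 0.3  0.3 -0.2] 0.47146941476672005
shift [ 0.7 -0.5  0.9] turn [ 0.02 -0.03 -0.07] pos [0.4746 0.3153 0.0873] axes xyz [[0.837, -0.221, 0.5], [0.255, 0.967, 0.0], [-0.483, 0.128, 0.866]]
130 [117 117  40  37  40  42  47 133 168 169 171 165 168 171 170 171 167 153
 175 174 175 173 172 171 170]
160 [ 36  37  36  34  34  38  39 127 166 170 168 163 168 170 169 170 163 166
 171 174 173 172 172 172 170]
190 [ 94  99 100 100  97  90  74 125 159 167 166 163 168 169 171 170 161 170
 162 169 172 172 173 173 174]
220 [118 120  49  50  58  93  97 114 160 167 166 165 168 168 168 167 157 178
 175 174 177 175 176 175 175]
250 [120 120  54  47  55  94  97 110 157 168 166 167 166 167 168 168 156 169
 175 175 176 177 174 176 176]
[177 177 175 177 176 178 177 163 129 151 167 168 167 166 167 166 165 167]
```

Emit:
move_arm(plan=[-2.4,0.6,4.3,0,0,0,40,-2.4,0.6,4.3,0,0,0,40,-4.8,1.3,8.7,0,0,0,40,-4.8,1.3,8.7,0,0,0,40,-4.8,1.3,8.7,0,0,0,40,-4.8,1.3,8.7,0,0,0,40,-9.6,2.6,17,0,0,0,40,-9.6,2.6,17,0,0,0,40,-9.6,2.6,17,0,0,0,40,-5,2,20,0,0,0,40,0,0,20,0,0,0,40,0,0,0,0,0,0,40])

```text
time: 22.0
eef_pos: [0.4179, 0.3331, 0.2263]
tcp_rot: [0.765, 0.589, 0.162, 0.205]
contact_force: [0.3, 1.3, 0.4]
opening: 0.468
finger_force: 0.0
```

Run:
```python
from h import *
from plant import ctrl,cams
import cv2
s=ctrl.get_state();C=(s["eef_pos"],s["tcp_rot"]);print(s["eef_pos"].round(3),s["contact_force"].round(1))
M=frame(*REST[1:]);c=REST[0]+M@[.0045,0,.0965]
im=cams.read_camera("wrist")["color"];g=cv2.cvtColor(im,cv2.COLOR_RGB2GRAY).astype(int)
P=lambda *v:proj(C,c+M@(np.array(v)/1e3))[0].round(1)
print("top corners",P(5,80,50),P(-5,80,50),P(5,-80,50),P(-5,-80,50))
a,b=P(0,80,50),P(0,-80,50)
for r in np.linspace(a[1]+8,b[1]-8,5).astype(int):
    m=int(a[0]+(b[0]-a[0])*(r-a[1])/(b[1]-a[1]));print(r,m-20,g[r,m-20:m+21:2] if r<480 else "")
x=int(a[0]);print(int(a[1])-10,g[int(a[1])-10:int(a[1])+11,x]);x=int(b[0]);y=int(b[1]);print(y-10,g[y-10:y+11,x])
```

```text
[0.418 0.333 0.226] [0.3 1.3 0.4]
top corners [301.6 131. ] [288. 131.] [304.5 323.6] [293.1 323.6]
139 274 [113 111 112 114 111  44  42 110 159 159 158 161 160 147 101 100 165 187
 187 188 185]
183 275 [116 116 114 115 113  54  49 106 156 156 159 159 159 131  85  96  74  76
 170 191 169]
227 276 [117 116 116 118 100  51  51 107 155 159 159 156 159 128  87  82  71 149
 192 180 165]
271 277 [185 179 143  73  76  73  76 107 158 158 158 156 155 115  74 124 164 163
 164 164 164]
315 278 [159 158 157 153 143 146 155 135 157 160 158 156 153 128 161 160 161 159
 163 164 163]
121 [168 168 168 167 167 159 129 103 108 136 152 157 157 158 159 156 157 156
 158 159 156]
313 [158 158 158 157 159 158 157 159 159 159 159 160 154 159 160 159 161 161
 161 161 161]
```

```bash
python3 -c "
from plant import order
print(order.sign_off())"
```

```text
the job is handed in; nothing more can be done
None
```

The tray is standing on the rest, set down at about 4 N on a ledge roughly 46 mm up the rods. By the wrist camera it is centred to within about 2 mm and its top edge lies where a tray resting against both rods should. I opened the gripper and backed it clear before handing in at about 22 s; nothing else was moved.

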